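Square a latch plate in the corner stop and pack it

ROBOT

A 6-joint arm with a two-finger parallel gripper is mounted at the origin on the work surface. World frame = base frame: x ahead of the robot, y to its left, z up, the work surface at z = 0. Lengths are in mm, angles in rad, forces in N, time in s.
With the tool pointing down it reaches from about 400 to 825 mm from the base axis. Payload 7 kg.
Tool frame: the origin (TCP) lies at the very end of the fingers, on their centre line; the grasp point (between the pads) lies 19 mm behind it; z points along the fingers, y is the line along which they close (so a half turn about z gives the same grasp; the last joint's range is limited). The gripper opens to 88 mm and grips with 3 to 60 N. Pads are 19 mm wide; open, the fingers measure 130 mm over their backs; the gripper's body (78 mm by 193 mm) begins 47 mm behind the grasp point.
Start: joints at [1.458, 0.359, 0.012, 0, -1.224, -0.288], TCP at [263.361, 621.479, 206.161] pointing down, gripper open.
Joint ranges: [-3.07, 3.07], [-1.43, 2.12], [-1.02, 1.25], [-3.03, 1.67], [-3.05, -0], [-3.03, 3.03]. Speed limits (rad/s): [2.39, 2.39, 3.01, 3.14, 3.14, 3.14].

INTERFACE

Orientations are given as a unit quaternion [x, y, z, w].
In Python, from plant import bot gives the robot as it stands. Calls block until the motion is done:
- bot.move_ptp(position, orientation): joint-space move of the TCP to a pose.
- bot.line_to(position, velocity=150, ori=None): straight line of the TCP; ori=None keeps the orientation; velocity is the mean speed in mm/s.
- bot.move_joints(angles): joint-space move.
- bot.move_gripper(opening, force=None): finger opening in mm; force is the grip in N (None keeps the last); returns when the fingers have stopped.
- bot.pause(seconds).
- bot.solve_ik(position, orientation): joint angles nearest the present ones, or None.
- bot.read_state(): the state.
- bot.camera(name): name is "side" or "top"; returns the picture (480x640x3 uint8, red, green, blue); there is no depth.
- bot.get_calibration(name): a dict with "fx", "fy", "cx", "cy" (pixels), "distortion" ([k1, k2, p1, p2, k3] as OpenCV has them; the pictures are not rectified), "view" (4x4, takes a point from world to camera coordinates). Camera axes: x right, y up, looking along -z (the intrinsics and any distortion apply to the point x, -y, -z); pixel columns grow to the right and rows downward; lengths in mm; the calibration is good to about 2 mm. A picture is of the moment at which its call begins. get_calibration takes no time and is no camera call.
A pose or a line that the arm cannot do raises bot.Unreachable and nothing moves.
- bot.close_job(): hands the job in; it is judged then, once.
The state is a dict: "t": time; "joint_pos": joint angles; "qvel": joint speeds; "tau": joint torques, N m; "tcp_pos": TCP position; "eef_rot": TCP orientation; "contact_force": force on the tool from outside, world axes, zero at the start; "moment": the same for the moment, N m; "width": finger opening in mm; "finger_force": force on a finger pad.
Only numpy, scipy, OpenCV 4.12 (cv2) and the standard library are available. Lean on these libraries where they do the work, as an engineer would, in place of code of your own. Each camera call takes 0.05 s, during which the arm holds its last target. There are 200 camera calls.

TASK

Slide the blue latch plate along the bench, without lifting it, home into the corner of the aluminium stop, so that it lies flush against the rail and the end stop. Then grip it through the finger gap, lift it straight up clear of the stop and lay it (do not drop it) flat in the middle of the cardboard box, lengthwise, and let go. Leave the bare grey plate where it is.

Things in the scene. Friction and masses are not known exactly. Their poses are not given: they have to be found in the camera images.
- blue_plate: The part to pack: loose flat blue aluminium plate, 100 (its x) by 45 (its y) by 10 mm thick, 0.08 to 0.17 kg, with small dark dots for holes; alike either way round. Origin: centre of its underside. It starts flat on the green bench on the stop's open side, 45 to 75 mm short of home along stop x and 40 to 80 mm along stop y, turned up to 20 degrees, with free bench around it.
- stop: Aluminium L-shaped stop fixed to the bench, 14 mm high, bars 12 mm thick. Origin (bench height): where the plate's origin is when home, plate length along stop x. End stop: face across x at x=+50 mm, y -30 to +34. Rail: face along x at y=+22.5 mm, in two pieces, x -120 to -30 and +30 (rounded nose) to +62, leaving a finger gap of 60 mm at the seated plate's middle. Its -x, -y side is open.
- box: Shallow open cardboard box fixed to the bench, outside 200 (its x) by 160 (its y) by 30 mm high, walls and floor 4 mm thick. Origin: centre of its underside; the inner floor is 4 mm above it. Stands well clear of the stop, on the side beyond its end stop.
- grey_plate: Bystander: loose bare steel-grey plate of the same shape and size as the blue one (100 by 45 by 10 mm), flat on the bench. Origin: centre of its underside. A loose shaft collar and a small steel toggle latch (both under 25 mm high) also lie on the bench, away from the plate, the stop and the box.
Not all that is in view belongs to the job. There is more than one size of the blue_plate; the job needs the middle-sized.

How it is judged (in metres and radians):
On the way:
1. the blue plate lies on the bench, home in the corner: within 10 mm of touching the end stop and the rail, and in line with the rail within 10 degrees (x of blue_plate in the frame of stop between -0.01 and 0.01 m and y of blue_plate in the frame of stop between -0.01 and 0.01 m and angle between the x axis of blue_plate and the x axis of stop, either way round below 0.175 rad and height (world z) of blue_plate below 0.005 m), for 0.2 s.
At the end, for the whole second after the job is handed in: The blue plate lies flat and at rest on the floor of the cardboard box, its centre within 20 mm of the box's centre in plan, its length within 15 degrees of the box's length, and let go (horizontal distance between blue_plate and box below 0.02 m and angle between the x axis of blue_plate and the x axis of box, either way round below 0.262 rad and z of blue_plate in the frame of box below 0.01 m and angle between blue_plate's own z axis and vertical below 0.1 rad and linear speed of blue_plate below 0.02 m/s and contact force between blue_plate and the fingers below 0.05 N); the robot touches nothing.
It fails at once if the blue plate lifted off the bench beside the stop instead of slid home and lifted straight up (underside 6 to 30 mm above the bench while its centre is 25 to 130 mm from home in plan) (height (world z) of blue_plate between 0.006 and 0.03 m and horizontal distance between blue_plate and stop between 0.025 and 0.13 m).
It fails at once if the blue plate dropped: out of the fingers while more than 35 mm above the bench (height (world z) of blue_plate above 0.035 m and contact force between blue_plate and the fingers below 0.05 N).
It fails at once if the grey plate moved by more than 20 mm (distance of grey_plate from where it was at the start of the episode above 0.02 m).
It also fails if it takes over 59 s, if anything falls off the work surface, if the arm or the gripper's body presses on something with over 40 N, if the wrist force passes 120 N, or if a joint passes its speed limit or range.

## Working session

There is one attempt and no reset: what is moved stays moved. The work goes in short steps, each a Python script; the robot and the scene stay as the last script left them, time stands still between calls to the robot, and variables do not carry over. Pictures are saved under pics/ and viewed, at most 10 in all, crops included, and the job is handed in when it is done.

```bash
mkdir -p pics; ls
python3 - <<'E'
from plant import bot
import cv2
for n in("top","side"):
    cv2.imwrite(f"pics/{n}0.png",bot.camera(n)[:,:,::-1]); print(n,bot.get_calibration(n))
s=bot.read_state();print(s)
E
```

```text
pics
top {'fx': 521.0657523434801, 'fy': 521.0657523434801, 'cx': 320.7025344285475, 'cy': 236.55676395013617, 'distortion': array([-0.10321567,  0.        ,  0.        ,  0.        ,  0.        ]), 'view': array([[ 1.68088208e-02, -9.99768062e-01,  1.34642324e-02,
        -9.61163159e+01],
       [ 9.94082970e-01,  1.81555308e-02,  1.07095406e-01,
        -5.60902085e+02],
       [-1.07315017e-01,  1.15844166e-02,  9.94157577e-01,
        -9.09454894e+02],
       [ 0.00000000e+00,  0.00000000e+00,  0.00000000e+00,
         1.00000000e+00]])}
side {'fx': 441.39792596448103, 'fy': 441.39792596448103, 'cx': 312.8421130371193, 'cy': 244.25028840984876, 'distortion': array([-0.06056315,  0.        ,  0.        ,  0.        ,  0.        ]), 'view': array([[ 9.99933903e-01,  1.13571226e-02,  1.79044209e-03,
        -5.71122939e+02],
       [-8.32625132e-03,  6.07914915e-01,  7.93958519e-01,
         5.87552876e+00],
       [ 7.92864779e-03, -7.93920948e-01,  6.07969296e-01,
        -8.65862987e+02],
       [ 0.00000000e+00,  0.00000000e+00,  0.00000000e+00,
         1.00000000e+00]])}
{'t': 0.1, 'joint_pos': array([ 1.45808201e+00,  3.59300325e-01,  1.11470668e-02, -3.22512646e-04,
       -1.22408877e+00, -2.88118251e-01]), 'qvel': array([ 0.00022251, -0.00267291,  0.00300741,  0.00184497,  0.00019476,
        0.00058515]), 'tau': array([-1.60290103e-03, -5.84162915e+01,  2.93750471e+01,  7.01534495e+00,
        1.01625189e-02, -6.09854874e-05]), 'tcp_pos': array([263.20352569, 621.06001122, 205.32205064]), 'eef_rot': array([ 9.79972591e-01, -1.99131050e-01, -8.77244930e-05,  7.33352468e-04]), 'contact_force': array([-0.26082886, -0.57073258, -0.23004595]), 'moment': array([-0.02266985,  0.02289516,  0.00857807]), 'finger_force': 0.0, 'width': 87.96957078771068}
```

View pics/top0.png

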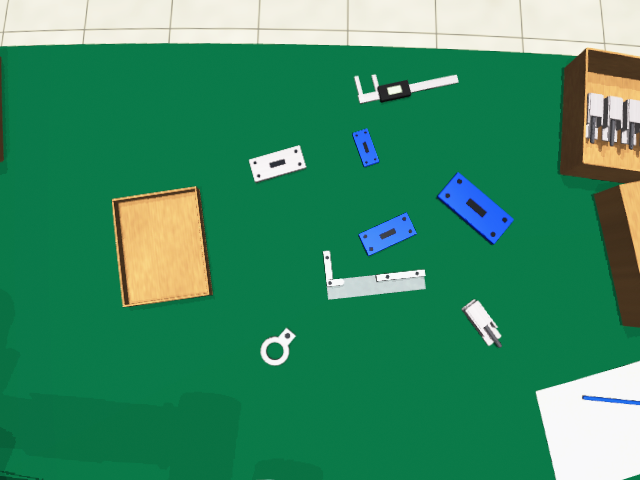

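View pics/side0.png

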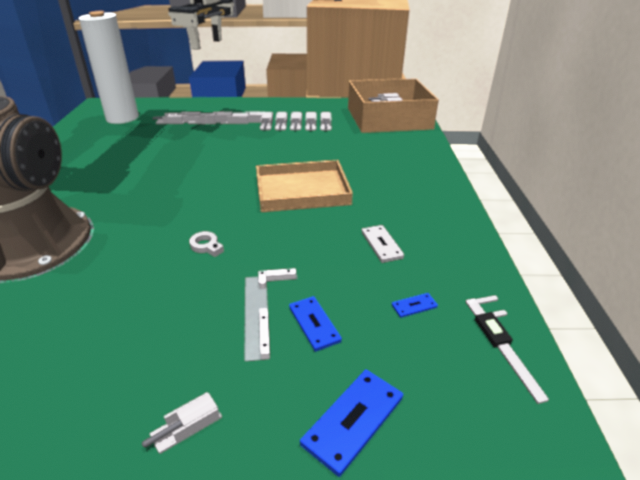

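The top view shows the middle blue plate at about (387,234). The stop's end bar is at (327,268), its rail pieces at (400,275) and (336,283), the box at (162,247) and the grey plate at (277,163). In the side view the plate is at (315,322). The large (475,208) and small (365,147) blue plates are decoys, and the pale strip under the rail isn't part of the stop.

```bash
cat > h.py <<'E'
from plant import bot
import cv2, numpy as np
def ray(n,uv,z):
    c=bot.get_calibration(n);K=np.array([[c["fx"],0,c["cx"]],[0,c["fy"],c["cy"]],[0,0,1]])
    p=cv2.undistortPoints(np.float64(uv).reshape(-1,1,2),K,c["distortion"])[:,0]
    V=c["view"];d=np.c_[p[:,0],-p[:,1],-np.ones(len(p))]@V[:3,:3]
    o=-V[:3,:3].T@V[:3,3];return (o+d*((z-o[2])/d[:,2])[:,None])[:,:2]
def rects(n,img,kind,roi,z,amin=60):
    x0,y0,x1,y1=roi;h=cv2.cvtColor(img,cv2.COLOR_RGB2HSV)
    lo,hi={"blue":((100,110,80),(130,255,255)),"white":((0,0,215),(180,40,255)),"brown":((5,60,60),(28,255,255))}[kind]
    m=cv2.inRange(h,lo,hi);k=np.zeros_like(m);k[y0:y1,x0:x1]=m[y0:y1,x0:x1]
    out=[]
    for c in cv2.findContours(k,cv2.RETR_EXTERNAL,cv2.CHAIN_APPROX_NONE)[0]:
        if cv2.contourArea(c)<amin: continue
        P=ray(n,c[:,0],z).astype(np.float32);r=cv2.minAreaRect(P);b=cv2.boxPoints(r)
        e=b[1]-b[0],b[2]-b[1];l=max(e,key=np.linalg.norm)
        out.append((np.array(r[0]),max(r[1]),min(r[1]),np.degrees(np.arctan2(l[1],l[0]))%180,cv2.boundingRect(c)))
    return out
E
python3 - <<'E'
from h import *
np.set_printoptions(precision=1,suppress=True)
I=bot.camera("top");S=bot.camera("side")
for a in(("top",I,"blue",(350,205,425,262),10),("top",I,"white",(315,245,430,292),14),("top",I,"brown",(100,180,220,312),15),
 ("side",S,"blue",(280,290,345,352),10),("side",S,"white",(240,262,302,362),14),("side",S,"brown",(250,155,355,212),15)):
    print(a[0],a[2])
    for r in rects(*a):print("  ",*r)
v=I[240:300,310:435,::-1];cv2.imwrite("pics/stop.png",cv2.resize(v,None,fx=6,fy=6,interpolation=2))
E
```

```text
top blue
   [ 572.5 -209.7] 100.48458099365234 45.70800018310547 115.276985 (358, 212, 59, 44)
top white
   [ 478.  -233.4] 85.31688690185547 17.885990142822266 96.81966 (377, 279, 47, 13)
   [ 496.4 -233.9] 88.38188934326172 11.221067428588867 96.927505 (377, 270, 48, 11)
   [ 501.9 -128. ] 79.78382873535156 64.8910140991211 7.2640047 (323, 251, 40, 41)
top brown
   [541.8 208.4] 203.59344482421875 167.80316162109375 9.466032 (112, 186, 101, 121)
side blue
   [ 575.4 -212.8] 106.62281036376953 48.04445266723633 115.56821 (289, 296, 53, 55)
side white
   [ 498.9 -233.5] 91.4532470703125 12.717455863952637 96.865974 (259, 308, 10, 46)
   [ 507. -104.] 68.17208862304688 28.311580657958984 27.230848 (258, 269, 38, 15)
side brown
   [545.5 210.4] 209.373046875 207.31201171875 99.37315 (256, 161, 96, 51)
```

View pics/stop.png

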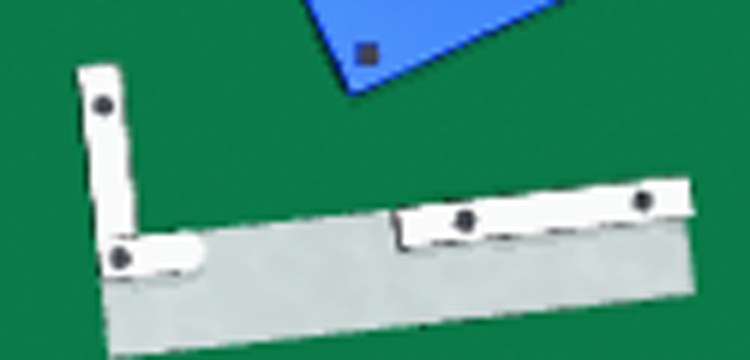

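```bash
cat >> h.py <<'E'
np.set_printoptions(precision=2,suppress=True)
T=np.radians(96.9);U=np.array([np.cos(T),np.sin(T)]);W=np.array([-U[1],U[0]]);H=np.array([516.9,-155.8])
def st(x,y,z): return [*(H+x*U+y*W),z]
def q(deg): a=np.radians(deg)/2;return [np.cos(a),np.sin(a),0,0]
def show():
    s=bot.read_state();d=s["tcp_pos"][:2]-H;print("t%.1f"%s["t"],"tcp",s["tcp_pos"],"stop",d@U,d@W,"F",s["contact_force"],"w",s["width"],"ff",s["finger_force"]);return s
E
python3 - <<'E'
from h import *
c=ray("top",[[332.5,279.2]],14)[0]-H;print("inner corner, expect 50 22.5:",c@U,c@W)
for o in(0,180,-180):
  for p,a in(([572.5,-210,4],115.3),(st(0,0,4),96.9),([543,209,10],9.4),([543,209,10],189.4)):
    print(o,a,bot.solve_ik(p,q(a+o)))
E
```

```text
inner corner, expect 50 22.5: 49.83251529643939 24.549411205835245
0 115.3 [-0.03  0.45 -0.37  0.   -0.75 -2.67]
0 96.9 None
0 9.4 [ 0.7   0.41 -0.43  0.   -0.74  1.03]
0 189.4 [ 0.7   0.41 -0.43 -0.   -0.74 -2.11]
180 115.3 [-0.03  0.45 -0.37  0.   -0.75  0.47]
180 96.9 [ 0.07  0.36 -0.53  0.   -0.68  0.05]
180 9.4 [ 0.7   0.41 -0.43 -0.   -0.74 -2.11]
180 189.4 [ 0.7   0.41 -0.43  0.   -0.74  1.03]
-180 115.3 [-0.03  0.45 -0.37  0.   -0.75  0.47]
-180 96.9 [ 0.07  0.36 -0.53  0.   -0.68  0.05]
-180 9.4 [ 0.7   0.41 -0.43 -0.   -0.74 -2.11]
-180 189.4 [ 0.7   0.41 -0.43  0.   -0.74  1.03]
```

Run:
```python
from h import *
p=[573,-210.5]
bot.move_ptp([*p,80],q(295.3));bot.move_gripper(64,20)
bot.line_to([*p,20],120);show()
bot.line_to([*p,4],40);show()
cv2.imwrite("pics/g.png",cv2.resize(bot.camera("side")[200:400,200:440,::-1],None,fx=3,fy=3))
```

```text
t4.6 tcp [ 573.41 -210.61   20.35] stop -61.20633773779335 -49.5169955175746 F [ 0.31 -0.49 -0.5 ] w 64.21341330752695 ff 0.0
t5.2 tcp [ 572.91 -210.54    3.82] stop -61.073455985349405 -49.0256021326482 F [ 0.28 -0.91 -0.36] w 63.981360250050955 ff 0.0
```

View pics/g.png

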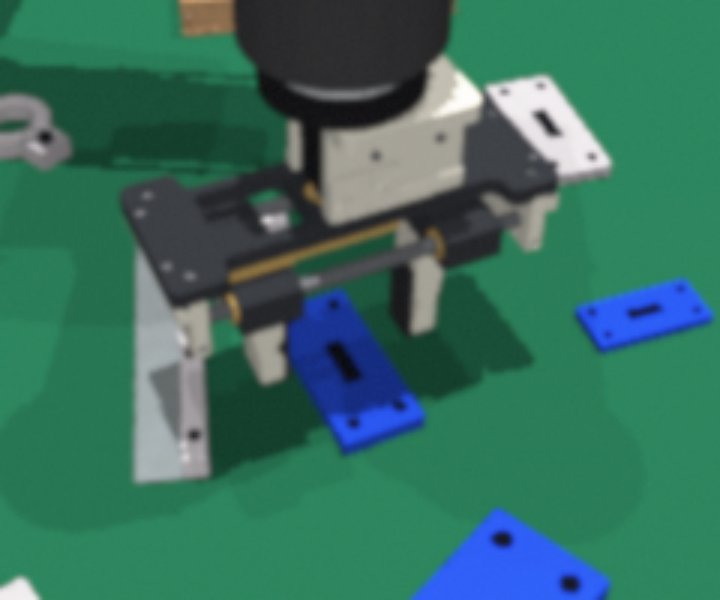

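The open fingers straddle the plate across its width, at about (265,360) and (420,300) in the crop. Next I grip it and slide it home.

Run:
```python
from h import *
bot.move_gripper(40,20);show()
bot.line_to(st(-15,-42,4),50,q(276.9));show()
bot.line_to(st(-6,-12,4),50);show()
bot.line_to(st(-4,-4,4),30);s=show()
f0=s["contact_force"][:2]
x,y=-4,-4
while y<4:
    y+=1;bot.line_to(st(x,y,4),20);s=bot.read_state()
    if abs((s["contact_force"][:2]-f0)@W)>6:break
show()
while x<5:
    x+=1;bot.line_to(st(x,y,4),20);s=bot.read_state()
    if abs((s["contact_force"][:2]-f0)@U)>6:break
show();print(x,y)
bot.pause(.3)
cv2.imwrite("pics/home.png",cv2.resize(bot.camera("side")[200:400,200:440,::-1],None,fx=3,fy=3))
```

```text
t5.9 tcp [ 573.   -210.49    4.02] stop -61.02884233583219 -49.123475677924176 F [ 0.72  0.56 -0.13] w 40.48676474148849 ff 0.0
t7.0 tcp [ 560.51 -165.77    4.02] stop -15.133814687960449 -42.09240147010094 F [-0.88 -0.32  0.68] w 40.208219282496394 ff 0.0
t7.8 tcp [ 529.93 -160.3     4.24] stop -6.029334442382842 -12.399417534109274 F [ 0.48 -0.59  0.09] w 40.417331377076984 ff 0.0
t8.2 tcp [ 521.24 -159.27    4.03] stop -3.9672811941129154 -3.8903334660191113 F [0.41 0.19 0.12] w 39.84681659618856 ff 0.0
t10.2 tcp [ 513.34 -160.27    4.  ] stop -4.007768528438597 4.0747372886505415 F [-0.44  0.47 -0.49] w 40.198287228497705 ff 0.0
t12.4 tcp [ 512.31 -151.26    3.99] stop 5.057466930578705 4.012863331979804 F [0.12 0.76 0.18] w 40.04184956433859 ff 0.0
5 4
```

View pics/home.png

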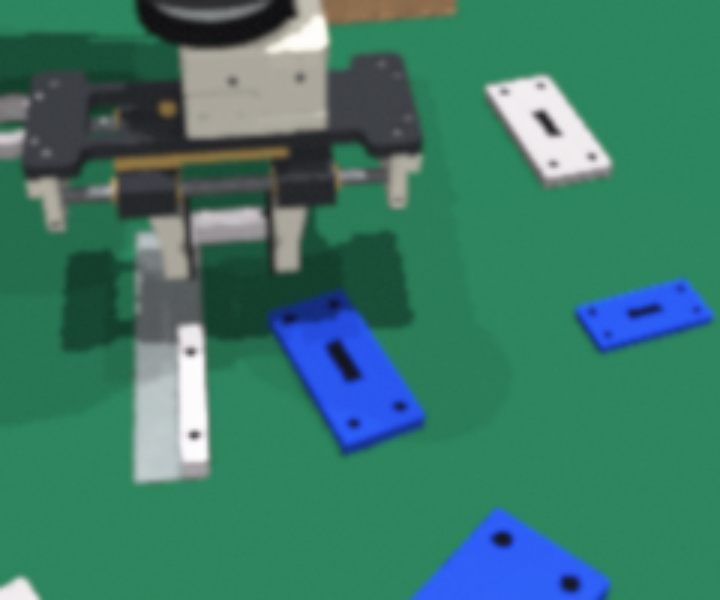

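The fingers closed to 40 mm above the plate without touching it. The plate is still in its original place at crop (347,370). So the fingertips seem to sit higher than the reported TCP, and I'll measure by how much.

```bash
cat >> h.py <<'E'
def proj(n,P):
    c=bot.get_calibration(n);K=np.array([[c["fx"],0,c["cx"]],[0,c["fy"],c["cy"]],[0,0,1]])
    D=np.diag([1,-1,-1]);V=c["view"]
    return cv2.projectPoints(np.float64(P).reshape(-1,1,3),cv2.Rodrigues(D@V[:3,:3])[0],D@V[:3,3],K,c["distortion"])[0][:,0]
E
python3 - <<'E'
from h import *
for z in(4,14,24,34):
    P=[st(5-9.5,4-20,z),st(5-9.5,4-41,z),st(5-9.5,4+20,z),st(5-9.5,4+41,z)]
    print(z,((proj("side",P)-[200,200])*3).round().tolist())
E
```

```text
4 [[267.0, 298.0], [305.0, 295.0], [195.0, 303.0], [157.0, 306.0]]
14 [[266.0, 285.0], [305.0, 282.0], [194.0, 290.0], [155.0, 293.0]]
24 [[266.0, 272.0], [304.0, 269.0], [192.0, 277.0], [154.0, 280.0]]
34 [[265.0, 258.0], [304.0, 255.0], [191.0, 264.0], [152.0, 266.0]]
```

The tips image at z≈24 when 4 is reported, so they are about 19 mm higher than stated. I'll confirm that by touching the bench while straddling the plate, and re-measure the plate first.

Run:
```python
from h import *
bot.line_to(st(5,4,60),150)
r=rects("side",bot.camera("side"),"blue",(280,290,345,352),10);print(r)
p=[573,-210.5]
bot.move_ptp([*p,60],q(295.3));bot.move_gripper(64,20)
bot.line_to([*p,4],100);f0=show()["contact_force"][2]
z=4
bot.line_to([*p,-8],40);show();z=-8
while z>-24:
    z-=1
    try: bot.line_to([*p,z],15)
    except bot.Unreachable: print("unreach",z);break
    if abs(bot.read_state()["contact_force"][2]-f0)>5:break
print(z);show()
cv2.imwrite("pics/g2.png",cv2.resize(bot.camera("side")[200:400,200:440,::-1],None,fx=3,fy=3))
```

```text
[(array([ 575.88, -212.58]), 106.42188262939453, 49.18342590332031, np.float32(115.75789), (289, 296, 53, 55))]
t15.2 tcp [ 573.34 -210.61    4.25] stop -61.19222685938288 -49.444467566020876 F [0.06 0.27 0.07] w 63.86954484915132 ff 0.0
t15.7 tcp [ 572.85 -210.49   -8.21] stop -61.019141211022756 -48.97039025078617 F [-0.2   0.01 -0.42] w 64.06191004429121 ff 0.0
-21
t18.9 tcp [ 573.06 -210.5   -20.08] stop -61.05327259755651 -49.17884847216833 F [-2.42  2.51  9.36] w 63.77962110145702 ff 4.376228339060617
```

View pics/g2.png

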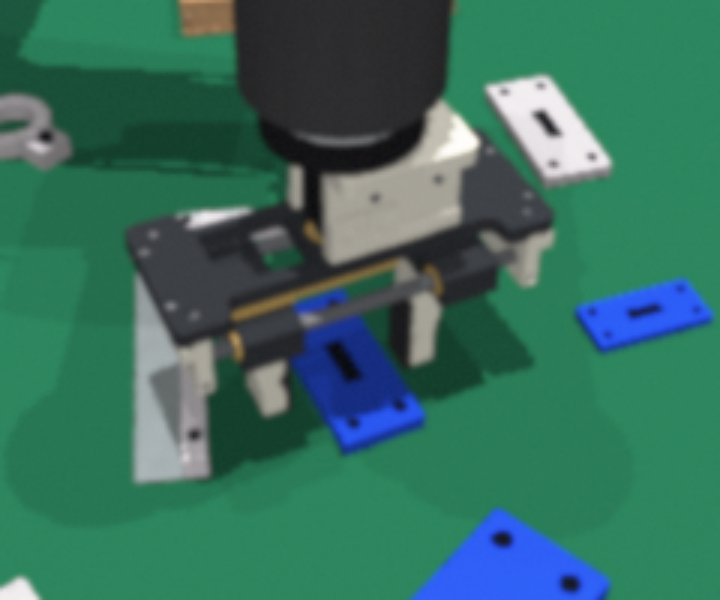

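Bench contact comes at a reported z of about -20, so the tip height is the reported z plus 20. I'll repeat the grip and slide at z = -17.

Run:
```python
from h import *
Z=-17
bot.line_to([573,-210.5,Z],20)
bot.move_gripper(38,20);s=show()
if s["width"]<43: raise SystemExit("no grip")
bot.line_to(st(-15,-42,Z),50,q(276.9));show()
bot.line_to(st(-6,-12,Z),50);show()
bot.line_to(st(-4,-4,Z),30);f0=show()["contact_force"][:2]
x,y=-4,-4
while y<4:
    y+=1;bot.line_to(st(x,y,Z),20)
    if abs((bot.read_state()["contact_force"][:2]-f0)@W)>6:break
show()
while x<5:
    x+=1;bot.line_to(st(x,y,Z),20)
    if abs((bot.read_state()["contact_force"][:2]-f0)@U)>6:break
show();print(x,y)
bot.pause(.4)
cv2.imwrite("pics/home2.png",cv2.resize(bot.camera("side")[200:400,200:440,::-1],None,fx=3,fy=3))
```

```text
t19.8 tcp [ 572.98 -210.45  -17.14] stop -60.991934279388346 -49.11257295697422 F [ 0.62 -0.61 -0.3 ] w 44.46908249469312 ff 19.999807476997375
t20.9 tcp [ 560.45 -165.77  -17.02] stop -15.133261125902482 -42.03802132684405 F [-0.62 -0.82 -0.72] w 44.73395543951516 ff 19.999839663505554
t21.6 tcp [ 529.93 -160.29  -16.78] stop -6.022569645933709 -12.400056764706143 F [ 0.58 -0.57 -1.49] w 44.51552654306197 ff 19.99984860420227
t22.1 tcp [ 521.2  -159.28  -16.97] stop -3.97395624422224 -3.8456177295845313 F [ 0.1   0.5  -1.74] w 44.3552557311762 ff 19.999714493751526
t23.6 tcp [ 517.68 -159.73  -16.45] stop -3.9962333052082 -0.29959113725438286 F [ 6.31  1.58 -3.35] w 44.93498642667071 ff 20.014659762382507
t24.8 tcp [ 517.17 -155.66  -16.17] stop 0.10429277892370688 -0.28001910697082527 F [ 6.73 -4.93 -1.8 ] w 44.73509290411859 ff 20.019734501838684
1 2
```

View pics/home2.png

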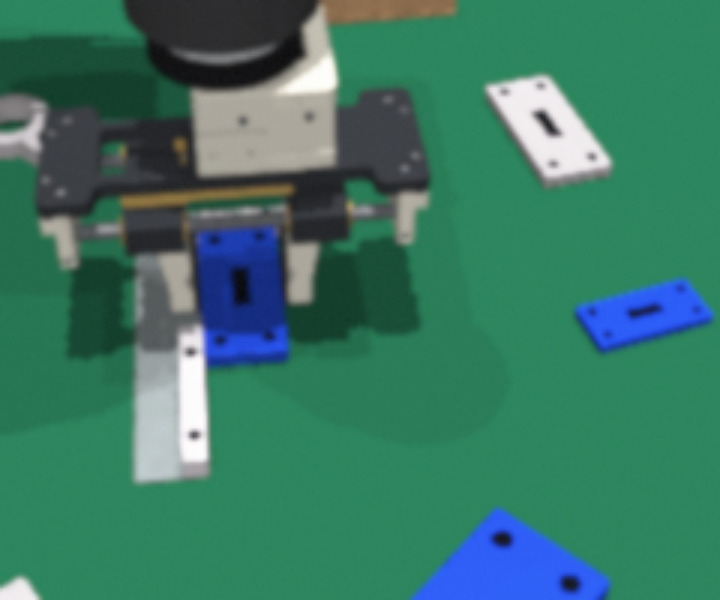

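The plate is home: the crop shows it flush with the rail and the end stop, and force rose on both contacts. Now I check the gripper's end lugs against the box wall height, then lift.

Run:
```python
from h import *
for z in(20,30,40,50,60): print(z,((proj("side",[st(0,94,z),st(0,-94,z)])-200)*3).round().tolist())
bot.line_to(st(0,-.5,-16.5),20);bot.move_gripper(38,40);bot.pause(.2);show()
bot.line_to(st(0,-.5,20),50);bot.line_to(st(0,-.5,110),120);show()
bot.move_ptp([543,209,110],q(369.4));bot.line_to([543,209,45],100);s=show();print(s["eef_rot"])
I=bot.camera("top");S=bot.camera("side")
cv2.imwrite("pics/box.png",cv2.resize(np.hstack([I[160:330,90:240],S[90:260,220:390]])[:,:,::-1],None,fx=2.4,fy=2.4))
```

```text
20 [[64.0, 286.0], [406.0, 261.0]]
30 [[61.0, 273.0], [407.0, 248.0]]
40 [[59.0, 259.0], [407.0, 234.0]]
50 [[57.0, 245.0], [408.0, 220.0]]
60 [[54.0, 231.0], [409.0, 206.0]]
t25.9 tcp [ 517.23 -155.76  -16.52] stop 0.0007877519533689238 -0.3319454766391853 F [ 2.3  -1.3  -1.42] w 44.232256935070595 ff 40.00316262245178
t27.7 tcp [ 516.72 -155.66  109.18] stop 0.1582661771846847 0.16543636619073807 F [-0.53  0.3  -1.39] w 44.34766465907428 ff 39.99952554702759
t29.9 tcp [543.5  209.06  45.48] stop 359.02214976849893 -70.23908049076206 F [-0.03 -0.49 -1.92] w 44.13030939311984 ff 39.99960243701935
[ 1.    0.08  0.   -0.  ]
```

View pics/box.png

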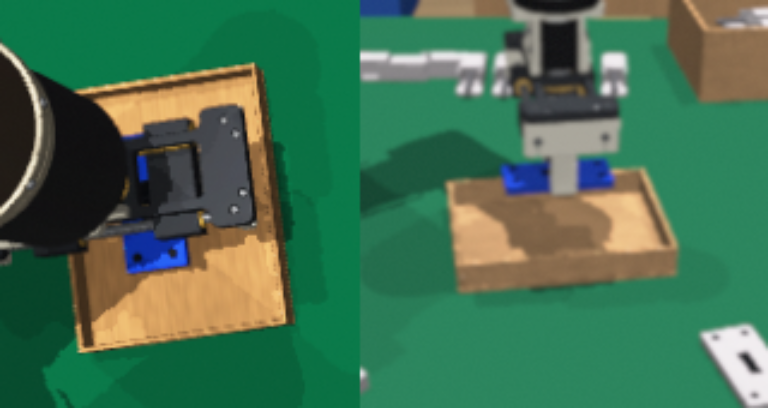

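The plate is held level above the box, at (155,215) in the left half and (557,177) in the right, and lies lengthwise. The lugs will pass about 8 mm above the rim. Next I lower it, release, retreat and check.

Run:
```python
from h import *
p=[543,209]
bot.line_to([*p,-5],60);bot.pause(.2);f0=show()["contact_force"][2]
z=-5
while z>-16:
    z-=1;bot.line_to([*p,z],15)
    if bot.read_state()["contact_force"][2]-f0>4:break
show();print(z)
bot.move_gripper(66,20);show()
bot.line_to([*p,60],80);bot.line_to([*p,140],150)
bot.move_ptp([520,-50,200],q(300));bot.pause(.3);show()
I=bot.camera("top");S=bot.camera("side")
for a in(("top",I,"blue",(100,180,220,312),14),("top",I,"brown",(100,180,220,312),15),("side",S,"blue",(250,155,355,212),14)):
    for r in rects(*a):print(a[0],a[2],*r)
cv2.imwrite("pics/end.png",cv2.resize(I[:360,60:540,::-1],None,fx=1.5,fy=1.5))
```

```text
t31.2 tcp [543.23 209.19  -4.54] stop 359.18570675997773 -69.98804311757739 F [-0.23 -0.52 -1.09] w 44.52234599139413 ff 39.99962389469147
t33.4 tcp [543.03 208.99 -13.21] stop 359.00765436116745 -69.76956641736238 F [-3.74  0.32  7.5 ] w 44.337476223851226 ff 40.00189125537872
-14
t34.1 tcp [543.01 209.   -14.06] stop 359.0172590784709 -69.74298840839604 F [ 0.88 -0.46 -0.22] w 66.06189566209507 ff 0.0
t37.2 tcp [520.12 -49.27 199.65] stop 105.36850007797744 -15.999087800384784 F [ 0.16 -0.15  0.26] w 66.08824085616735 ff 0.0
top brown [545.18 211.76] 243.0261993408203 223.66220092773438 3.505499 (100, 180, 120, 132)
side blue [543.43 200.07] 98.36358642578125 53.18016052246094 10.882292 (281, 179, 43, 15)
```

View pics/end.png

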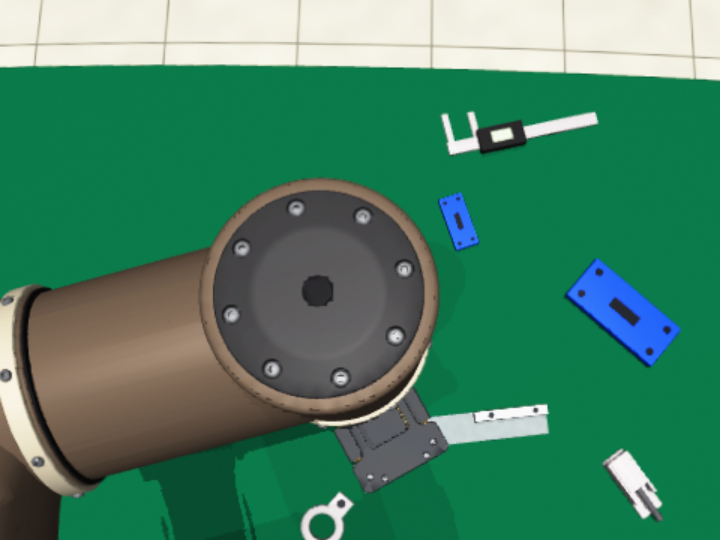

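The arm hides the box from the top camera; the side view shows the plate in the box. I'll move the arm back to its start pose and measure from above.

Run:
```python
from h import *
bot.move_joints([1.458,.359,.012,0,-1.224,-.288]);bot.pause(.3);show()
I=bot.camera("top");S=bot.camera("side")
for a in(("top",I,"blue",(100,180,220,312),14),("top",I,"brown",(100,180,220,312),15),("side",S,"blue",(250,155,355,212),14),("top",I,"white",(240,140,312,190),10)):
    for r in rects(*a):print(a[0],a[2],*r)
cv2.imwrite("pics/end2.png",cv2.resize(I[130:330,80:340,::-1],None,fx=2.5,fy=2.5))
```

```text
t40.1 tcp [263.81 621.36 206.03] stop 801.9360346672757 157.89375908631195 F [-0.98 -0.22  0.14] w 65.8400115513508 ff 0.0
top blue [540.43 205.84] 99.41097259521484 45.48499298095703 9.264667 (148, 219, 29, 56)
top brown [541.8  208.43] 203.59344482421875 167.80316162109375 9.466032 (112, 186, 101, 121)
side blue [543.59 200.46] 97.38475036621094 51.67289352416992 9.349098 (281, 179, 43, 14)
top white [702.15  -1.56] 98.67495727539062 43.46095657348633 107.47822 (249, 146, 57, 35)
```

View pics/end2.png

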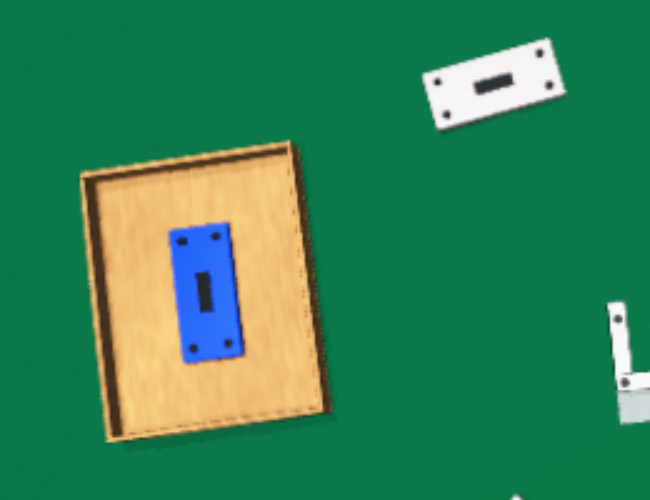

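The plate lies flat at crop (205,292), centred in the box to about 3 mm and aligned to within 1°. The grey plate at (493,84) hasn't moved.

```bash
python3 -c "
from plant import bot
print(bot.close_job())"
```

```text
the job is handed in; nothing more can be done
None
```

The job is handed in, with no verdict shown: the plate slid home and, measured from above, now lies flat in the box about 3 mm off centre and under 1° off line; the first grip closed above the plate because the fingertips sit about 20 mm higher than reported, so I repeated it lower.

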